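# Hold the tea strainer over the mug

## Task

I am about to pour the tea: take the tea strainer out of its drip bowl, bring it across over the tray of bottles without disturbing anything, and hold it for me above the blue mug. Hold it level and centred over the mug's mouth, the bottom of its basket about a finger's width above the rim and never touching the mug, with the strainer's handle away from the mug's own handle, because I shall be steadying the mug there. Finish while still holding it, steady in that place: do not put it down or let go.

Things in the scene. Friction and masses are not known exactly. Their poses are not given: they have to be found in the camera images.
- strainer: Tea strainer, about 80 g: steel basket 60 mm across under a flat rim 76 mm across (top 33 mm above the basket's bottom), with a straight black handle along its -x, 52 to 162 mm from the centre, 14 mm wide and thick (26 to 40 mm up). Origin: centre of the basket's bottom; z up. Centre of mass 20 mm towards the handle. Starts level, hung by its rim in the drip bowl, and lifts straight out.
- strainer_grip (a point): Point in the middle of the strainer handle's thickness, on its centre line, 85 mm from the basket's centre (85 mm along -x and 33 mm above the strainer's origin); there the handle can be pinched from above across its 14 mm width.
- drip_bowl: White round drip bowl, 75 mm across at the rim and 42 mm high, in which the strainer starts; loose, 220 g. Origin: centre of its underside. It stands on one side of the tray, the mug on the other.
- mug: Blue mug, 90 mm across the rim (82 mm inside) and 95 mm high, loose, 360 g, standing upright on the worktop. Origin: centre of its underside; z up; its handle sticks out along its +y, to about 80 mm from the mug's axis and up to 15 mm below the rim.
- mug_rim (a point): Centre of the blue mug's mouth, at the height of the rim (95 mm above the mug's origin).
- tray: Long wooden condiment tray, 420 mm (its x) by 105 mm (its y), walls 45 mm high, standing fixed between the drip bowl's side and the mug's side of the worktop, roughly along the robot's x. Origin: centre of its underside. The bottles in it reach up to 210 mm above the worktop.
- oil: Green glass oil bottle with black cap, 62 mm across, 200 mm high, loose in the tray. Origin: centre of its underside.
- sauce: Amber sauce bottle with red cap, 56 mm across, 165 mm high, loose in the tray. Origin: centre of its underside.
- pickles: Green glass jar with green cap, 70 mm across, 120 mm high, loose in the tray. Origin: centre of its underside.
- beans: Food can with an orange label, 72 mm across, 110 mm high, loose in the tray. Origin: centre of its underside.
- teapot: White teapot, body 130 mm across, 134 mm high, spout along its +y and handle along -y (each to about 110 mm), at the back of the worktop. Origin: centre of its underside.
- white_mug: White mug, 80 mm across, 90 mm high, at the back of the worktop; not the one wanted. Origin: centre of its underside.

How it is judged:
On the way, in this order (a step that is already met when the one before it is completed fails the run):
1. the strainer is held by the gripper and lifted clear out of its drip bowl (height (world z) of strainer above 0.06 m and contact force between strainer and the fingers above 0.5 N and contact force between strainer and drip_bowl below 0.05 N), for 0.2 s.
2. the strainer is carried over the tray of bottles (x of strainer in the frame of tray between -0.23 and 0.23 m and y of strainer in the frame of tray between -0.05 and 0.05 m and z of strainer in the frame of tray above 0.1 m), for 0.02 s.
At the end, for the whole second after the job is handed in: The gripper holds the strainer at rest, touching nothing else: basket bottom 3 to 28 mm above the blue mug's rim, within 12 mm of its centre, level within 8 degrees, handle 70 degrees or more away from the mug's handle; mug upright, moved under 15 mm, drip bowl under 50 mm (z of strainer in the frame of mug_rim between 0.003 and 0.028 m and horizontal distance between strainer and mug_rim below 0.012 m and angle between strainer's own z axis and vertical below 0.14 rad and y of strainer_grip in the frame of mug below 0.03 m and contact force between strainer and the fingers above 0.5 N and contact force between strainer and mug below 0.05 N and contact force between strainer and drip_bowl below 0.05 N and contact force between strainer and tray below 0.05 N and contact force between strainer and oil below 0.05 N and contact force between strainer and sauce below 0.05 N and contact force between strainer and pickles below 0.05 N and contact force between strainer and beans below 0.05 N and contact force between strainer and teapot below 0.05 N and contact force between strainer and white_mug below 0.05 N and linear speed of strainer below 0.02 m/s and angle between mug's own z axis and vertical below 0.05 rad and distance of mug from where it was at the start of the episode below 0.015 m and distance of drip_bowl from where it was at the start of the episode below 0.05 m); the arm keeps its last pose, push and grip.
It fails at once if the strainer touches the blue mug (contact force between strainer and mug above 0.5 N).
It fails at once if the blue mug is pushed more than 15 mm (distance of mug from where it was at the start of the episode above 0.015 m).
It fails at once if a bottle, the teapot or the white mug is pushed more than 20 mm or knocked over (distance of any of oil, sauce, pickles, beans, teapot, white_mug from where it was at the start of the episode above 0.02 m or angle between any of oil, sauce, pickles, beans, teapot, white_mug's own z axis and vertical above 0.35 rad).
It also fails if it takes over 54 s, if anything falls off the work surface, if the arm or the gripper's body presses on something with over 40 N, if the wrist force passes 120 N, or if a joint passes its speed limit or range.

## Robot

A 6-joint arm with a two-finger parallel gripper is mounted at the origin on the work surface. World frame = base frame: x ahead of the robot, y to its left, z up, the work surface at z = 0. Lengths are in m, angles in rad, forces in N, time in s.
With the tool pointing down it reaches from about 0.3 to 0.825 m from the base axis. Payload 5.4 kg.
Tool frame: the origin (TCP) lies at the very end of the fingers, on their centre line; the grasp point (between the pads) lies 19 mm behind it; z points along the fingers, y is the line along which they close (so a half turn about z gives the same grasp; the last joint's range is limited). The gripper opens to 92 mm and grips with 3 to 60 N. Pads are 20 mm wide; open, the fingers measure 128 mm over their backs; the gripper's body (75 mm by 189 mm) begins 69 mm behind the grasp point.
Start: joints at [0.965, 0.158, 1.597, -0, 1.386, -0.21], TCP at [0.222, 0.531, 0.215] pointing down, gripper open.
Joint ranges: [-2.91, 2.91], [-0.94, 2.29], [0.18, 2.7], [-1.29, 4.43], [0.17, 2.64], [-3, 3]. Speed limits (rad/s): [2.57, 2.57, 3.14, 3.14, 3.14, 3.14].

## Interface

Orientations are given as a rotation vector (axis times angle).
In Python, from workcell import bot, vision, planner, current_clock, current_joints, current_joint_vel, current_effort, current_ee_pos, current_tool_rot, current_contact_force, current_ft_torque, current_opening, current_grip_force gives the robot as it stands (bot), with the cameras (vision), the kinematics (planner) and the readings as plain functions. Calls block until the motion is done:
- bot.goto(position, orientation): joint-space move of the TCP to a pose.
- bot.line_to(position, rot=None, max_speed=0.15): straight line of the TCP; rot=None keeps the orientation; max_speed is the mean speed in m/s.
- bot.set_joints(angles): joint-space move.
- bot.set_gripper(opening, newtons=None): opening from 0.0 (shut) to 1.0 (fully open); newtons is the grip in N (None keeps the last); returns when the fingers have stopped.
- bot.hold(seconds).
- planner.inverse_kinematics(position, orientation): joint angles nearest the present ones, or None.
- vision.read_camera(name): name is "side" or "top" or "wrist"; returns a dict with "pixels" (420x560x3 uint8, blue, green, red), "fx", "fy", "cx", "cy" (pixels), "k1" (the pictures are not rectified: a ray, as slopes to the right and down, at radius r is drawn at 1 + k1 r^2 times it, then the intrinsics apply), "R" (3x3) and "t" (3): a world point X has camera coordinates R X + t. Camera axes: x right, y down, z forward; pixel columns grow to the right and rows downward; lengths in m; the calibration is good to about 2 mm. A picture is of the moment at which its call begins. There is no depth.
A pose or a line that the arm cannot do raises bot.MotionError and nothing moves.
- bot.job_done(): hands the job in; it is judged then, once.
Readings, each from a call of its own:
- current_clock(): time.
- current_joints(): joint angles.
- current_joint_vel(): joint speeds.
- current_effort(): joint torques, N m.
- current_ee_pos(): TCP position.
- current_tool_rot(): TCP orientation.
- current_contact_force(): force on the tool from outside, world axes, zero at the start.
- current_ft_torque(): the same for the moment, N m.
- current_opening(): opening from 0.0 (shut) to 1.0 (fully open).
- current_grip_force(): force on a finger pad.
Only numpy, scipy, OpenCV 4.12 (cv2) and the standard library are available. Lean on these libraries where they do the work, as an engineer would, in place of code of your own. Each camera call takes 0.05 s, during which the arm holds its last target. There are 200 camera calls.

## Working session

There is one attempt and no reset: what is moved stays moved. The work goes in short steps, each a Python script; the robot and the scene stay as the last script left them, time stands still between calls to the robot, and variables do not carry over. Pictures are saved under pics/ and viewed, at most 10 in all, crops included, and the job is handed in when it is done.

```bash
mkdir -p pics; cat > h.py <<'E'
import numpy as np, cv2
from scipy.spatial.transform import Rotation as Ro
from workcell import bot, vision, planner, current_clock, current_joints, current_joint_vel, current_effort, current_ee_pos, current_tool_rot, current_contact_force, current_ft_torque, current_opening, current_grip_force
def ray(c,u,v):
    K=np.array([[c["fx"],0,c["cx"]],[0,c["fy"],c["cy"]],[0,0,1.]])
    p=cv2.undistortPoints(np.array([[[u,v]]],float),K,np.array([c["k1"],0,0,0.]))[0,0]
    R=np.array(c["R"]);t=np.array(c["t"])
    return -R.T@t, R.T@np.array([p[0],p[1],1])
def onz(c,u,v,z):
    o,d=ray(c,u,v); return o+d*(z-o[2])/d[2]
def tri(a,b):
    (o1,d1),(o2,d2)=a,b
    s=np.linalg.lstsq(np.c_[d1,-d2],o2-o1,rcond=None)[0]
    p,q=o1+s[0]*d1,o2+s[1]*d2
    return (p+q)/2,np.linalg.norm(p-q)
E
python3 - <<'E'
from h import *
import pickle
for n in("side","top"):
    c=vision.read_camera(n);pickle.dump(c,open(n+".pkl","wb"))
    cv2.imwrite(f"pics/{n}0.png",c["pixels"]); print(n,-np.array(c["R"]).T@c["t"],c["fx"],c["k1"])
E
```

```text
side [ 0.33615398 -0.90873873  0.72829634] 428.05221978896543 -0.13855688888158293
top [ 0.5222514  -0.00915974  1.28427173] 437.8596975160517 -0.04199098497419824
```

View pics/top0.png

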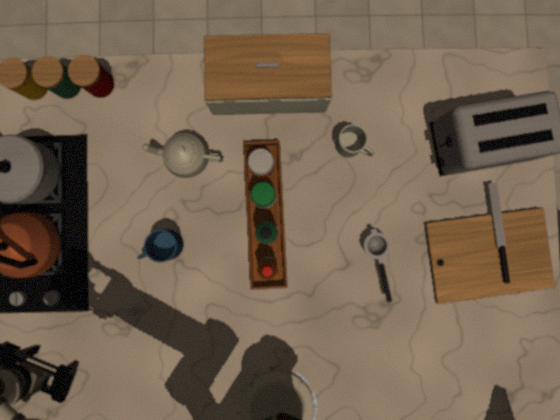

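View pics/side0.png

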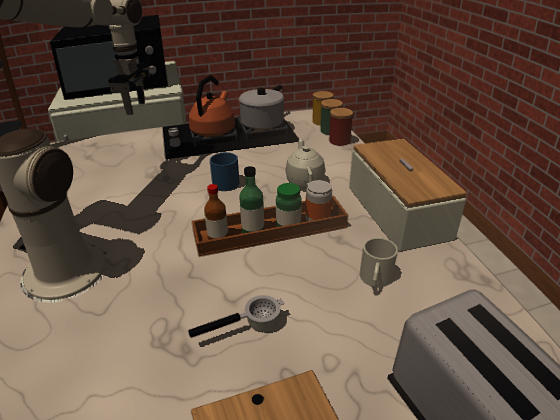

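The top view shows the strainer near (375,243) with its handle down to (388,300), the mug near (165,245) with its handle towards (141,256), and the tray between them. The side view shows the strainer rim near (263,308), the handle tip near (190,331) and the mug near (225,168). I'll enlarge these areas.

```bash
python3 - <<'E'
from h import *
import pickle
t=pickle.load(open("top.pkl","rb"))["pixels"];s=pickle.load(open("side.pkl","rb"))["pixels"]
def cr(i,u,v,w,h,f): return cv2.convertScaleAbs(cv2.resize(i[v:v+h,u:u+w],None,fx=f,fy=f,interpolation=cv2.INTER_CUBIC),alpha=1.5)
a=cr(t,345,215,64,96,6);b=cr(t,132,215,64,96,6)
cv2.imwrite("pics/tc.png",np.hstack([a,b]))
a=cr(s,180,285,120,60,6);b=cr(s,190,140,60,60,4)
b=cv2.copyMakeBorder(b,0,0,0,720-240,cv2.BORDER_CONSTANT)
cv2.imwrite("pics/sc.png",np.vstack([a,b]))
E
```

```text
(no output)
```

View pics/tc.png

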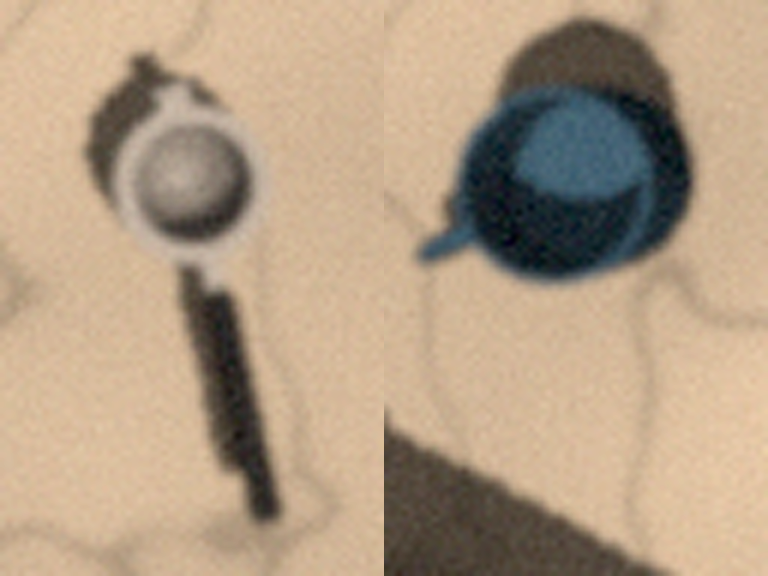

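View pics/sc.png

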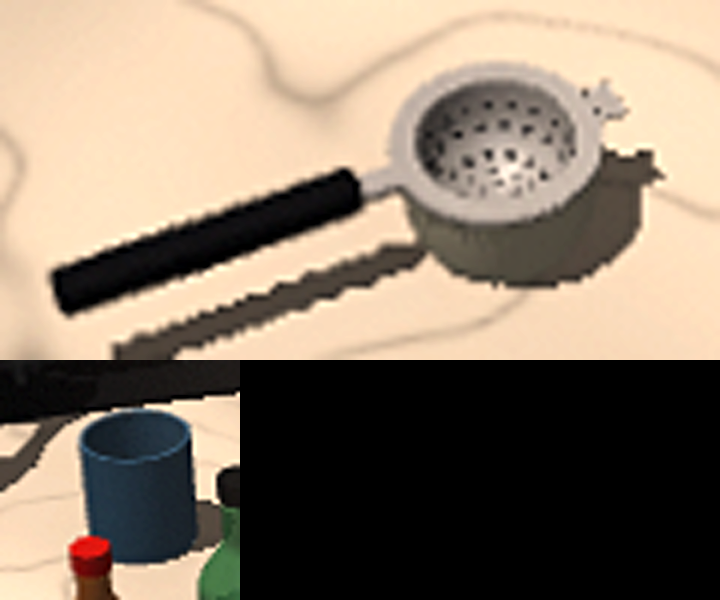

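The rim and handle outlines are clear in both views. Next I triangulate their centres.

```bash
python3 - <<'E'
from h import *
import pickle
T=pickle.load(open("top.pkl","rb"));S=pickle.load(open("side.pkl","rb"))
tp=lambda U,V,o=(345,215):(o[0]+(U+.5)/6-.5,o[1]+(V+.5)/6-.5)
sp=lambda U,V:(180+(U+.5)/6-.5,285+(V+.5)/6-.5)
sm=lambda U,V:(190+(U+.5)/4-.5,140+(V+.5)/4-.5)
P={}
for n,a,b in[("rim",tp(191,185),sp(496,142)),("hnear",tp(222,292),sp(350,190)),("hfar",tp(264,518),sp(65,290)),("mugrim",tp(174,183,(132,215)),sm(135.5,75))]:
    P[n],e=tri(ray(T,*a),ray(S,*b));print(n,P[n].round(4),"gap",e.round(4))
d=P["rim"]-P["hfar"];print("strainer yaw",np.degrees(np.arctan2(d[1],d[0])),np.linalg.norm(d[:2]))
h=onz(T,*tp(424-384,255,(132,215)),.06);m=P["mugrim"]
print("mughandle dir",np.degrees(np.arctan2(*(h-m)[1::-1])),np.linalg.norm((h-m)[:2]))
# mug rim edges
for U,V in[(78,183),(271,183),(174,86),(174,281)]: print(onz(T,*tp(U,V,(132,215)),.095).round(4))
# tray corners at z=.045, bottles tops
for u,v in[(244,141),(279,139),(249,288),(287,286)]: print("tray",onz(T,u,v,.045).round(3))
for n,u,v,z in[("can",260,161,.11),("pick",263,194,.12),("oil",266,231,.2),("sauce",267,271,.165)]: print(n,onz(T,u,v,z).round(3))
E
```

```text
rim [ 0.4592 -0.2959  0.042 ] gap 0.0025
hnear [ 0.4066 -0.3077  0.0455] gap 0.0016
hfar [ 0.3026 -0.3247  0.0442] gap 0.0043
mugrim [0.4782 0.3024 0.0934] gap 0.0012
strainer yaw 10.388302763198787 0.15923282329170652
mughandle dir 115.08176387664531 0.0792764900286944
[0.4788 0.3455 0.095 ]
[0.4766 0.2583 0.095 ]
[0.5214 0.3014 0.095 ]
[0.4337 0.3028 0.095 ]
tray [0.766 0.073 0.045]
tray [ 0.769 -0.027  0.045]
tray [0.349 0.069 0.045]
tray [ 0.351 -0.038  0.045]
can [0.697 0.027 0.11 ]
pick [0.607 0.021 0.12 ]
oil [0.509 0.014 0.2  ]
sauce [0.407 0.014 0.165]
```

Measurements are consistent: rim 42 mm up, handle 45 mm, mug rim 93 mm, sizes match. Raise the arm, swing across, and look with the wrist camera above the handle.

```bash
cat >> h.py <<'E'
def rot(deg):
    c,s=np.cos(np.radians(deg)),np.sin(np.radians(deg))
    return Ro.from_matrix(np.array([[c,s,0],[s,-c,0],[0,0,-1]])).as_rotvec()
E
python3 - <<'E'
from h import *
import pickle
print(Ro.from_rotvec(current_tool_rot()).as_matrix().round(2).tolist())
g=np.array([.3756,-.3113,.026]);y=10.4
for k in(0,180):
    print(k,[None if q is None else np.round(q,2).tolist() for q in(planner.inverse_kinematics(g,rot(y+k)),planner.inverse_kinematics(g+[0,0,.26],rot(y+k)),planner.inverse_kinematics([.413,.248,.3],rot(40+k)),planner.inverse_kinematics([.413,.248,.124],rot(40+k)))])
p=np.array(current_ee_pos())
bot.line_to([p[0],p[1],.36],max_speed=.25)
bot.goto([.3756,-.3113,.36],rot(y))
bot.line_to([.3756,-.3113,.2],max_speed=.2)
c=vision.read_camera("wrist");pickle.dump(c,open("w1.pkl","wb"));cv2.imwrite("pics/w1.png",c["pixels"])
print(current_clock(),current_ee_pos(),current_joints(),-np.array(c["R"]).T@c["t"])
E
```

```text
[[-0.92, 0.39, -0.0], [0.39, 0.92, -0.0], [0.0, -0.0, -1.0]]
0 [[-0.94, 0.18, 1.98, -0.0, 0.98, 0.45], [-0.94, -0.11, 1.73, -0.0, 1.52, 0.45], [0.29, -0.13, 1.72, -0.0, 1.55, 1.16], [0.29, 0.01, 1.95, -0.0, 1.19, 1.16]]
180 [[-0.94, 0.18, 1.98, -0.0, 0.98, -2.69], [-0.94, -0.11, 1.73, -0.0, 1.52, -2.69], [0.29, -0.13, 1.72, -0.0, 1.55, -1.98], [0.29, 0.01, 1.95, -0.0, 1.19, -1.98]]
4.8333 [ 0.37631355 -0.31212477  0.20164924] [-9.40223923e-01 -6.05337742e-02  1.85015502e+00  4.37451899e-05
  1.34897135e+00  4.48870436e-01] [ 0.44495656 -0.29839479  0.37186259]
```

View pics/w1.png

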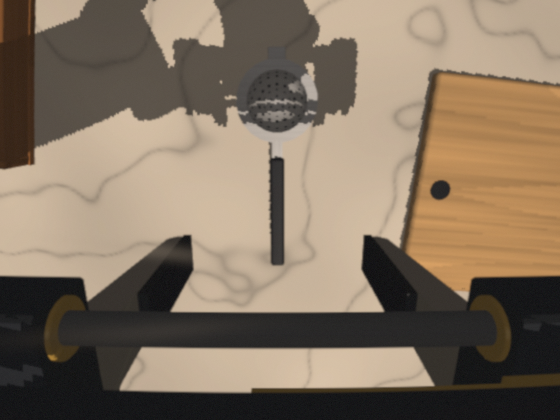

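The wrist view shows the rim centre near (277,100) and the handle from (277,159) to (278,264), midway between the fingers. I check this against the top view, then grasp and lift.

```bash
python3 - <<'E'
from h import *
import pickle
W=pickle.load(open("w1.pkl","rb"));T=pickle.load(open("top.pkl","rb"))
r=onz(W,277.3,100,.044);n=onz(W,277,159,.045);f=onz(W,277.7,264,.05)
print(r.round(4),n.round(4),f.round(4), np.linalg.norm((r-n)[:2]))
print(tri(ray(W,277.3,100),ray(T,376.35,245.35)), tri(ray(W,277,159),ray(T,345+222/6-.4,215+292/6-.4)))
d=n-f;y=np.degrees(np.arctan2(d[1],d[0]));d2=r-f;print(y,np.degrees(np.arctan2(d2[1],d2[0])))
E
```

```text
[ 0.4619 -0.2963  0.044 ] [ 0.4079 -0.3059  0.045 ] [ 0.3026 -0.326   0.05  ] 0.05481306534923242
(array([ 0.46007117, -0.29551364,  0.04532288]), np.float64(0.003822268180998911)) (array([ 0.40853851, -0.30572578,  0.05426206]), np.float64(0.0008864119372977847))
10.791112105105038 10.563222107241176
```

```bash
python3 - <<'E'
from h import *
import pickle
g=np.array([.377,-.3117,.026]);R=rot(10.6)
bot.line_to(g,R,max_speed=.15)
print(current_ee_pos(),current_contact_force())
bot.set_gripper(0.0,35); print(current_opening(),current_grip_force(),current_contact_force())
bot.line_to(g+[0,0,.06],max_speed=.08)
bot.line_to(g+[0,0,.274],max_speed=.15)
bot.hold(.3)
print(current_opening(),current_grip_force(),current_contact_force(),current_ft_torque(),current_clock())
S=vision.read_camera("side");W=vision.read_camera("wrist");T=vision.read_camera("top")
pickle.dump((S,W,T),open("l.pkl","wb"))
a=S["pixels"];b=W["pixels"]
cv2.imwrite("pics/l.png",np.hstack([a[130:420,130:430],b[0:290,130:430]]))
E
```

```text
[ 0.3775597  -0.31241885  0.02693254] [0.0093891  0.7716338  0.40906799]
0.14574302715921902 34.9993622303009 [ 0.11758596  0.55845418 -0.95164061]
0.1463720489691772 34.99921202659607 [-0.26269426 -0.18744619 -0.36408775] [-0.00741019  0.22096483  0.04735835] 10.075
```

View pics/l.png

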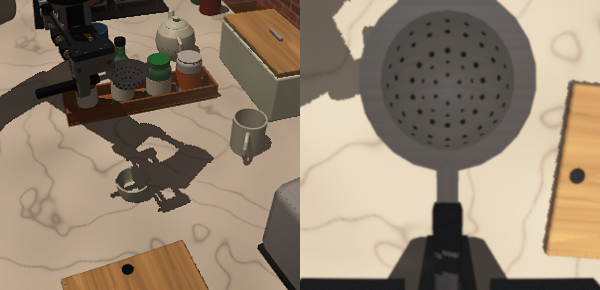

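The strainer is held and clear of the bowl. The rim centre is near (278,80) in the wrist view and about (258,204) in the side view. I check its height against the TCP for tilt, then carry it across.

```bash
python3 - <<'E'
from h import *
import pickle
S,W,T=pickle.load(open("l.pkl","rb"))
p,e=tri(ray(W,278,80),ray(S,258.5,204));t=np.array(current_ee_pos())
print(p,e,t,p-t,np.linalg.norm((p-t)[:2]))
# carry: intermediate waypoints around, strainer centre = tcp + .085*(cos yaw,sin yaw)
mug=np.array([.478,.302]);L=.085
def tcp(c,y,z): return [c[0]-L*np.cos(np.radians(y)),c[1]-L*np.sin(np.radians(y)),z]
bot.line_to(tcp([.462,-.15],12,.305),rot(12),max_speed=.15)
bot.line_to(tcp([.47,.02],25,.305),rot(25),max_speed=.15)
bot.line_to(tcp(mug,40,.305),rot(40),max_speed=.15)
bot.line_to(tcp(mug,40,.19),max_speed=.12)
bot.hold(.3)
c=[vision.read_camera(n) for n in("side","top","wrist")]
pickle.dump(c,open("m.pkl","wb"))
f=lambda i,u,v,w,h,k:cv2.convertScaleAbs(cv2.resize(i["pixels"][v:v+h,u:u+w],None,fx=k,fy=k,interpolation=cv2.INTER_CUBIC),alpha=1.5)
a=f(c[0],165,80,100,120,4);b=f(c[1],120,200,90,120,4)
cv2.imwrite("pics/m.png",np.hstack([a,b]))
cv2.imwrite("pics/mw.png",c[2]["pixels"])
print(current_ee_pos(),current_clock(),current_opening())
E
```

```text
[ 0.46273216 -0.29550071  0.3079609 ] 0.00010400930692566033 [ 0.37700222 -0.31168405  0.29993173] [0.08572995 0.01618334 0.00802917] 0.08724404942281735
[0.41293441 0.24738525 0.19010724] 15.9667 0.14995694303265342
```

View pics/m.png

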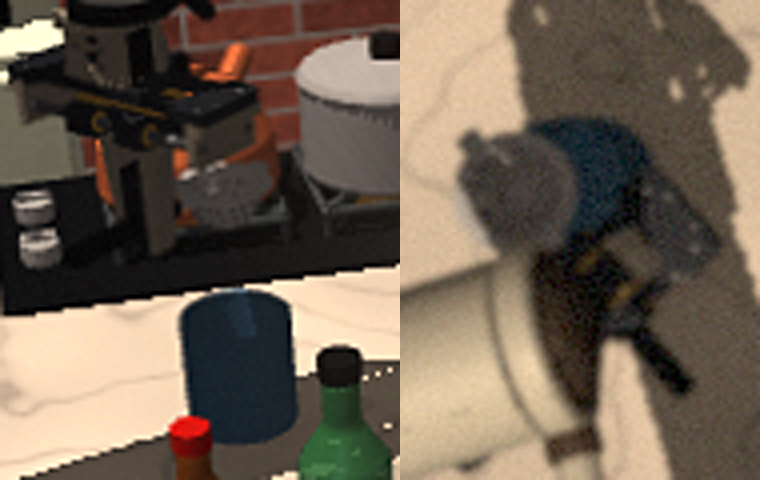

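View pics/mw.png

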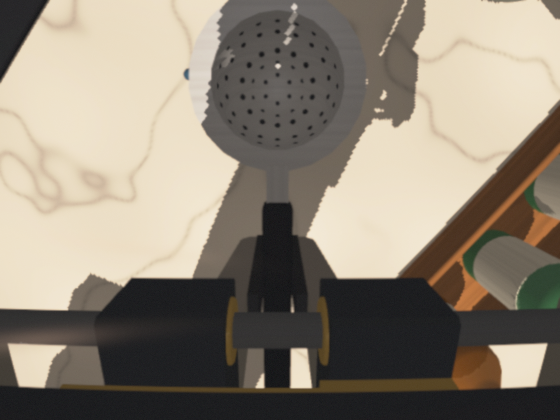

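The side view shows the strainer above the mug. In the wrist view the rim spans columns 189–367 with its centre near (278,80). The lift measurement suggested the nose sits low, so I work out the pitch from the wrist view by comparing measured and level projections.

```bash
python3 - <<'E'
from h import *
import pickle
S,T,W=pickle.load(open("m.pkl","rb"))
t=np.array(current_ee_pos());R=Ro.from_rotvec(current_tool_rot()).as_matrix()
print(R.round(3).tolist())
def proj(c,X):
    K=np.array([[c["fx"],0,c["cx"]],[0,c["fy"],c["cy"]],[0,0,1.]])
    return cv2.projectPoints(np.array(X,float).reshape(-1,1,3),cv2.Rodrigues(np.array(c["R"]))[0],np.array(c["t"],float),K,np.array([c["k1"],0,0,0.]))[0][:,0]
x=R[:,0]*[1,1,0];x/=np.linalg.norm(x);yy=np.cross([0,0,1],x)
g=t+[0,0,.018]
for deg in(0,4,8,12):
    a=np.radians(deg);f=x*np.cos(a)-np.array([0,0,1])*np.sin(a)
    c=g+.085*f
    print(deg,"wrist: centre,left,right,near,hnear",proj(W,[c,c+.038*yy,c-.038*yy,c-.038*f,g+.033*f]).round(1).tolist(),"side c",proj(S,[c]).round(1).tolist())
b=cv2.resize(S["pixels"][110:150,180:260],None,fx=9,fy=9,interpolation=cv2.INTER_CUBIC);cv2.imwrite("pics/mz.png",cv2.convertScaleAbs(b,alpha=2.2))
E
```

```text
[[0.766, 0.643, 0.0], [0.643, -0.766, 0.0], [0.0, 0.0, -1.0]]
0 wrist: centre,left,right,near,hnear [[277.6, 83.8], [189.3, 84.3], [365.9, 84.3], [277.6, 171.7], [277.6, 201.6]] side c [[220.3, 125.1]]
4 wrist: centre,left,right,near,hnear [[277.6, 85.6], [192.6, 86.0], [362.5, 86.0], [277.6, 170.8], [277.6, 200.6]] side c [[220.4, 126.9]]
8 wrist: centre,left,right,near,hnear [[277.6, 88.2], [195.8, 88.6], [359.3, 88.6], [277.5, 170.5], [277.5, 199.9]] side c [[220.5, 128.7]]
12 wrist: centre,left,right,near,hnear [[277.5, 91.5], [198.7, 91.8], [356.4, 91.8], [277.5, 170.7], [277.5, 199.7]] side c [[220.4, 130.6]]
```

View pics/mz.png

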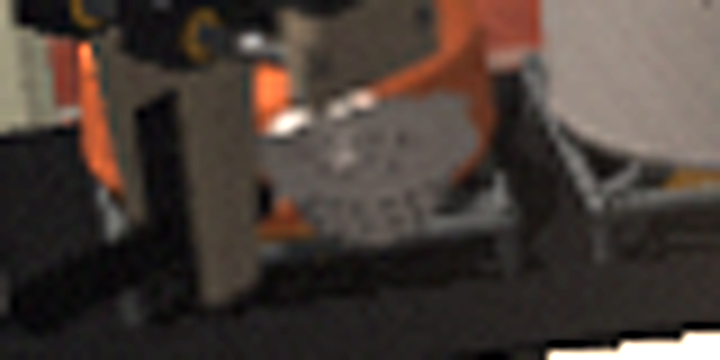

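The rim width (178 px against 177 predicted level) and the side centre (221,126) both show the strainer is level, so the earlier low reading was a coarse pixel pick. Lower it to about 16 mm above the rim and check.

```bash
python3 - <<'E'
from h import *
L=.086;a=np.radians(40)
bot.line_to([.478-L*np.cos(a),.302-L*np.sin(a),.126],max_speed=.05)
bot.hold(.5)
c=vision.read_camera("side")
cv2.imwrite("pics/f.png",cv2.convertScaleAbs(cv2.resize(c["pixels"][100:200,165:285],None,fx=6,fy=6,interpolation=cv2.INTER_CUBIC),alpha=1.8))
print(current_ee_pos(),current_contact_force(),current_clock(),current_grip_force(),current_opening())
import pickle;pickle.dump(c,open("f.pkl","wb"))
E
```

```text
[0.41210441 0.24672979 0.1259939 ] [ 1.02000645 -1.54518217 -0.70329914] 17.95 34.99927461147308 0.15123884322260245
```

View pics/f.png

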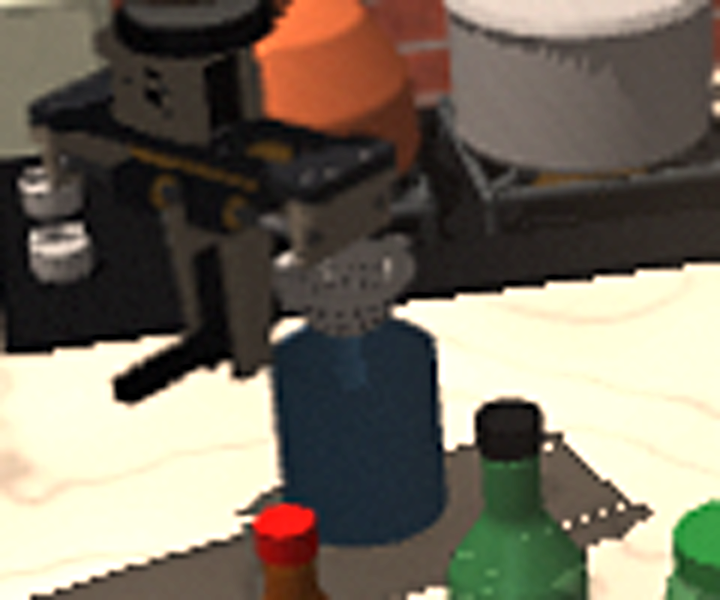

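The picture shows the strainer level over the mug. Its rim is near column 347 and the mug's axis near 355 (6x enlarged), which is about 3 mm off after the perspective lean. The basket is clear of the rim and the handle points away from the mug's handle. This is within tolerance, so I hand it in.

```bash
python3 -c "
from h import *
bot.hold(.5);print(abs(np.array(current_joint_vel())).max());print(bot.job_done())"
```

```text
0.0013014135372471515
the job is handed in; nothing more can be done
None
```

The strainer is held level about 15 mm above the blue mug's rim and about 3 mm off its centre, with its handle roughly 105° from the mug's handle; the job is handed in, but no verdict was returned.

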